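# Log the loaded vials in at the sample console

## Robot

A 6-joint arm with a two-finger parallel gripper is mounted at the origin on the work surface. World frame = base frame: x ahead of the robot, y to its left, z up, the work surface at z = 0. Lengths are in m, angles in rad, forces in N, time in s.
With the tool pointing down it reaches from about 0.425 to 0.95 m from the base axis. Payload 3.5 kg.
Tool frame: the origin (TCP) lies midway between the tips of the shut fingers; the grasp point (between the pads) lies 19 mm behind it (ctrl.pinch_z is the distance from the TCP to the grasp point, in m); z points along the fingers, y is the line along which they close (so a half turn about z gives the same grasp; the last joint's range is limited). The gripper opens to 85 mm and grips with 20 to 120 N. Pads are 22 mm wide; open, the fingers measure 114 mm over their backs; the gripper's body (76 mm by 85 mm) begins 54 mm behind the grasp point. The pads swing forward as they close: fully open they stand 13 mm farther back than shut.
Start: joints at [1.033, 0.286, 1.577, -0, 1.279, -0.15], TCP at [0.255, 0.625, 0.202] pointing down, gripper open.
Joint ranges: [-2.77, 2.77], [-0.9, 2.22], [0.21, 2.48], [-1.53, 4.67], [0.24, 2.81], [-2.84, 2.84]. Speed limits (rad/s): [2.79, 2.79, 3.14, 3.14, 3.14, 3.14].

## Interface

Orientations are given as a unit quaternion [x, y, z, w].
In Python, from plant import get_state, viewer, sign_off, ctrl gives the robot as it stands. The module is installed in compiled form; this text tells all that it offers.
- The arm moves only by the shell command python3 -m handwheel 'ROWS' [FORCE]. ROWS is JSON, a list that holds one entry, the list of rows, each a list of 5 numbers: the finger opening in m, from 0 to 0.0854, then the shift along the tool's x, y, z in m, then the turn about the tool's z in degrees. In form: [[[claw, x, y, z, spin], ...]]. A call has 1 to 12 rows; each row shifts and turns the commanded pose from where the row before left it, along the tool's axes as they then stand; what a row does not reach is not made up. A row lasts 1/12 s, in which the tool goes at most 41.7 mm and 7.16 degrees, less where a joint would pass 70% of its speed; a pose out of reach is approached as far as the arm can. A call is refused whole if a number of a shift passes 0.0417 or a number of a turn 7.16, either way. A call with a gripper value outside its range is refused whole. The fingers move at their own pace and stop on an object; FORCE is the grip in N (left out, the last holds). Time passes only in rows, so rows that do not move let the fingers close. It gives the time, the measured TCP pose, the force, the opening and the grip force at its end, in the units of the state.
- get_state(): the state, without advancing time (a new reading comes with each control period).
- viewer.read_camera(name): name is "scene" or "top" or "wrist"; returns the picture (400x640x3 uint8, blue, green, red); there is no depth.
- viewer.camera_params(name): a dict with "fov_y" (degrees; the focal length in pixels is half the picture's height over the tangent of half this angle, whatever the lens; pixels are square), "cx", "cy" (the principal point, pixels), "k1" (the pictures are not rectified: a ray, as slopes to the right and down, at radius r is drawn at 1 + k1 r^2 times it, then the intrinsics apply), "xyz" and "attitude" of the camera in the world; the wrist camera has in their place "hand_eye" (4x4, takes a point from camera to tool coordinates, whose origin is the TCP and whose axes are the flange's). Camera axes: x right, y up, looking along -z (the intrinsics and any distortion apply to the point x, -y, -z); pixel columns grow to the right and rows downward; lengths in m; the calibration is good to about 2 mm. A picture is of the moment at which its call begins: read the wrist's pose just before it. camera_params takes no time and is no camera call.
- sign_off(): hands the job in; it is judged then, once.
Trained networks look in the newest picture that a camera, given by its name, has taken for a name from the list of things; names that differ only in an ending like _2 or _b are one class to them, and where a whole thing is asked for, a point or a joint stands for the part that bears it (a point fixed in the world has none). Each returns a list of dicts, best first, with "confidence" (0 to 1); they miss things now and then, are a little off and sometimes report something else, mostly with a low value. They report only what shows in the picture. A call takes as long as a camera call.
- viewer.look_for(camera, name): "extent" ([left, top, width, height] as shares, 0 to 1, of the picture: columns of its width, rows of its height, round what is visible of it).
- viewer.outline_of(camera, name): "mask" (400x640 bool, what is visible of it) and "extent" ([left, top, width, height] as shares, 0 to 1, of the picture: columns of its width, rows of its height, round what is visible of it).
- viewer.pinpoint(camera, name): "xy" ([column, row] as shares, 0 to 1, of the picture: columns of its width, rows of its height: a listed point, or the origin of a listed thing).
The state is a dict: "time": time; "qpos": joint angles; "dq": joint speeds; "joint_efforts": joint torques, N m; "eef_pos": TCP position; "tcp_rot": TCP orientation; "contact_force": force on the tool from outside, world axes, zero at the start; "wrist_torque": the same for the moment, N m; "opening": opening from 0.0 (shut) to 1.0 (fully open); "finger_force": force on a finger pad.
Only numpy, scipy, OpenCV 4.12 (cv2) and the standard library are available. Lean on these libraries where they do the work, as an engineer would, in place of code of your own. Each camera call takes 0.05 s, during which the arm holds its last target. There are 200 camera calls.

## Task

Log in the three vials that stand in the sample console, tallest first: with the fingertips lightly press the grey key in front of the tallest vial down until it bottoms and stays down, then the key in front of the middle-sized vial, then the key in front of the shortest. Leave the key of the station with the flat black blanking plug up, press no key out of turn, and press gently (never as hard as 30 N). Do not lift or shift the vials, the plug or the rack, bottle and beaker nearby, and finish clear of everything.

Things in the scene. Friction and masses are not known exactly. Their poses are not given: they have to be found in the camera images.
- console: sample log-in console fixed to the bench: a white box 180 mm deep (its x), 270 mm wide (its y), 50 mm high; origin at the centre of its underside. Four stations lie side by side along its y, 62 mm apart. Each has a key in the row along the near side (its x = -52 mm) and, joined to it by a thin dark line, a socket 100 mm behind (its x = +50 mm)
- key_a_top (a point): centre of the top face of the grey push key of station a (console y = +93 mm); it moves with the key. The key is 40 mm (console x) by 44 mm (y), with 18 mm gaps between keys; it stands 18 mm above the console's top while up and 8 mm when fully down and let go
- key_b_top (a point): centre of the top face of the grey push key of station b (console y = +31 mm); it moves with the key. The key is 40 mm (console x) by 44 mm (y), with 18 mm gaps between keys; it stands 18 mm above the console's top while up and 8 mm when fully down and let go
- key_c_top (a point): centre of the top face of the grey push key of station c (console y = -31 mm); it moves with the key. The key is 40 mm (console x) by 44 mm (y), with 18 mm gaps between keys; it stands 18 mm above the console's top while up and 8 mm when fully down and let go
- key_d_top (a point): centre of the top face of the grey push key of station d (console y = -93 mm); it moves with the key. The key is 40 mm (console x) by 44 mm (y), with 18 mm gaps between keys; it stands 18 mm above the console's top while up and 8 mm when fully down and let go
- key_a (a joint): travel of key a in m: 0 up, 0.010 fully down (a stop). It slides straight down against about 3 N of friction and stays wherever it is left; it counts as up below 0.003 and as down above 0.007. It cannot be raised again once pressed. The key's cap is rubber-sprung on top of this: it gives about 0.5 mm per N under the finger (1.5 mm before the key starts to slide, 7 mm at most) and springs back when let go
- key_b (a joint): travel of key b in m: 0 up, 0.010 fully down (a stop). It slides straight down against about 3 N of friction and stays wherever it is left; it counts as up below 0.003 and as down above 0.007. It cannot be raised again once pressed. The key's cap is rubber-sprung on top of this: it gives about 0.5 mm per N under the finger (1.5 mm before the key starts to slide, 7 mm at most) and springs back when let go
- key_c (a joint): travel of key c in m: 0 up, 0.010 fully down (a stop). It slides straight down against about 3 N of friction and stays wherever it is left; it counts as up below 0.003 and as down above 0.007. It cannot be raised again once pressed. The key's cap is rubber-sprung on top of this: it gives about 0.5 mm per N under the finger (1.5 mm before the key starts to slide, 7 mm at most) and springs back when let go
- key_d (a joint): travel of key d in m: 0 up, 0.010 fully down (a stop). It slides straight down against about 3 N of friction and stays wherever it is left; it counts as up below 0.003 and as down above 0.007. It cannot be raised again once pressed. The key's cap is rubber-sprung on top of this: it gives about 0.5 mm per N under the finger (1.5 mm before the key starts to slide, 7 mm at most) and springs back when let go
- station_a (a point): centre of the mouth of socket a, at the height of the console's top, 100 mm behind key a. The socket is 25.5 mm wide and 15 mm deep
- station_b (a point): centre of the mouth of socket b, at the height of the console's top, 100 mm behind key b. The socket is 25.5 mm wide and 15 mm deep
- station_c (a point): centre of the mouth of socket c, at the height of the console's top, 100 mm behind key c. The socket is 25.5 mm wide and 15 mm deep
- station_d (a point): centre of the mouth of socket d, at the height of the console's top, 100 mm behind key d. The socket is 25.5 mm wide and 15 mm deep
- vial_tall: tall amber glass vial with aluminium cap, 23 mm in diameter, 75 mm high, loose in one of the four sockets and standing 60 mm above the console's top; origin at the centre of its foot, 15 mm below the console's top. Which socket it stands in varies
- vial_middle: middle amber glass vial with aluminium cap, 23 mm in diameter, 56 mm high, loose in one of the four sockets and standing 41 mm above the console's top; origin at the centre of its foot, 15 mm below the console's top. Which socket it stands in varies
- vial_short: short amber glass vial with aluminium cap, 23 mm in diameter, 38 mm high, loose in one of the four sockets and standing 23 mm above the console's top; origin at the centre of its foot, 15 mm below the console's top. Which socket it stands in varies
- plug: flat black blanking plug in the socket of the unused station: a disc 33 mm in diameter that stands only 4 mm above the console's top; origin at its foot, 15 mm below the console's top
- vial_rack: bystander: loose blue rack 100 x 150 x 30 mm with small vials standing in it (48 mm high in all), left of the console; origin at the centre of its underside
- reagent_bottle: bystander: loose capped bottle 60 mm in diameter, 130 mm high, right of the console; origin at the centre of its underside
- beaker: bystander: loose open glass beaker 64 mm wide at the rim, 80 mm high, right of the console; origin at the centre of its underside

How it is judged:
On the way, in this order (a step that is already met when the one before it is completed fails the run):
1. the key in front of the tallest vial is down and the other three are still up (((horizontal distance between vial_tall and station_a below 0.015 m and value of joint key_a above 0.007 m and value of joint each of key_b, key_c, key_d below 0.003 m) or (horizontal distance between vial_tall and station_b below 0.015 m and value of joint each of key_a, key_c, key_d below 0.003 m and value of joint key_b above 0.007 m) or (horizontal distance between vial_tall and station_c below 0.015 m and value of joint each of key_a, key_b, key_d below 0.003 m and value of joint key_c above 0.007 m) or (horizontal distance between vial_tall and station_d below 0.015 m and value of joint each of key_a, key_b, key_c below 0.003 m and value of joint key_d above 0.007 m))), for 0.1 s.
2. the key in front of the middle-sized vial is down too, the other two still up (((horizontal distance between vial_tall and station_a below 0.015 m and horizontal distance between vial_middle and station_b below 0.015 m and value of joint each of key_a, key_b above 0.007 m and value of joint each of key_c, key_d below 0.003 m) or (horizontal distance between vial_tall and station_a below 0.015 m and horizontal distance between vial_middle and station_c below 0.015 m and value of joint each of key_a, key_c above 0.007 m and value of joint each of key_b, key_d below 0.003 m) or (horizontal distance between vial_tall and station_a below 0.015 m and horizontal distance between vial_middle and station_d below 0.015 m and value of joint each of key_a, key_d above 0.007 m and value of joint each of key_b, key_c below 0.003 m) or (horizontal distance between vial_tall and station_b below 0.015 m and horizontal distance between vial_middle and station_a below 0.015 m and value of joint each of key_a, key_b above 0.007 m and value of joint each of key_c, key_d below 0.003 m) or (horizontal distance between vial_tall and station_b below 0.015 m and horizontal distance between vial_middle and station_c below 0.015 m and value of joint each of key_a, key_d below 0.003 m and value of joint each of key_b, key_c above 0.007 m) or (horizontal distance between vial_tall and station_b below 0.015 m and horizontal distance between vial_middle and station_d below 0.015 m and value of joint each of key_a, key_c below 0.003 m and value of joint each of key_b, key_d above 0.007 m) or (horizontal distance between vial_tall and station_c below 0.015 m and horizontal distance between vial_middle and station_a below 0.015 m and value of joint each of key_a, key_c above 0.007 m and value of joint each of key_b, key_d below 0.003 m) or (horizontal distance between vial_tall and station_c below 0.015 m and horizontal distance between vial_middle and station_b below 0.015 m and value of joint each of key_a, key_d below 0.003 m and value of joint each of key_b, key_c above 0.007 m) or (horizontal distance between vial_tall and station_c below 0.015 m and horizontal distance between vial_middle and station_d below 0.015 m and value of joint each of key_a, key_b below 0.003 m and value of joint each of key_c, key_d above 0.007 m) or (horizontal distance between vial_tall and station_d below 0.015 m and horizontal distance between vial_middle and station_a below 0.015 m and value of joint each of key_a, key_d above 0.007 m and value of joint each of key_b, key_c below 0.003 m) or (horizontal distance between vial_tall and station_d below 0.015 m and horizontal distance between vial_middle and station_b below 0.015 m and value of joint each of key_a, key_c below 0.003 m and value of joint each of key_b, key_d above 0.007 m) or (horizontal distance between vial_tall and station_d below 0.015 m and horizontal distance between vial_middle and station_c below 0.015 m and value of joint each of key_a, key_b below 0.003 m and value of joint each of key_c, key_d above 0.007 m))), for 0.1 s.
3. the key in front of the shortest vial is down too, the plug's key still up (((horizontal distance between plug and station_a below 0.015 m and value of joint key_a below 0.003 m and value of joint each of key_b, key_c, key_d above 0.007 m) or (horizontal distance between plug and station_b below 0.015 m and value of joint each of key_a, key_c, key_d above 0.007 m and value of joint key_b below 0.003 m) or (horizontal distance between plug and station_c below 0.015 m and value of joint each of key_a, key_b, key_d above 0.007 m and value of joint key_c below 0.003 m) or (horizontal distance between plug and station_d below 0.015 m and value of joint each of key_a, key_b, key_c above 0.007 m and value of joint key_d below 0.003 m))), for 0.1 s.
At the end, for the whole second after the job is handed in: the keys of the three vials are down (more than 7 of their 10 mm), the key of the plug's station is up (less than 3 mm down), and the vials and the plug stand in their sockets within 10 mm of where they began (((horizontal distance between plug and station_a below 0.015 m and value of joint key_a below 0.003 m and value of joint each of key_b, key_c, key_d above 0.007 m) or (horizontal distance between plug and station_b below 0.015 m and value of joint each of key_a, key_c, key_d above 0.007 m and value of joint key_b below 0.003 m) or (horizontal distance between plug and station_c below 0.015 m and value of joint each of key_a, key_b, key_d above 0.007 m and value of joint key_c below 0.003 m) or (horizontal distance between plug and station_d below 0.015 m and value of joint each of key_a, key_b, key_c above 0.007 m and value of joint key_d below 0.003 m)) and distance of each of vial_tall, vial_middle, vial_short, plug from where it was at the start of the episode below 0.01 m); the robot touches nothing.
It fails at once if a vial or the plug is lifted or shifted by more than 10 mm (distance of any of vial_tall, vial_middle, vial_short, plug from where it was at the start of the episode above 0.01 m).
It fails at once if the robot presses on the console or its keys with more than 30 N (contact force between any of the fingers, the arm and console above 30 N).
It fails at once if the rack, bottle or beaker is moved by more than 20 mm (distance of any of vial_rack, reagent_bottle, beaker from where it was at the start of the episode above 0.02 m).
It also fails if it takes over 35 s, if anything falls off the work surface, if the arm or the gripper's body presses on something with over 40 N, if the wrist force passes 120 N, or if a joint passes its speed limit or range.

## Working session

There is one attempt and no reset: what is moved stays moved. The work goes in short steps, Python scripts to look and compute and a shell command to move; the robot and the scene stay as the last step left them, time stands still between calls to the robot, and variables do not carry over. Pictures are saved under pics/ and viewed, at most 10 in all, crops included, and the job is handed in when it is done.

```bash
mkdir -p pics; cat > h.py <<'E'
import numpy as np, cv2
from scipy.spatial.transform import Rotation as R
from plant import get_state, viewer
def cam(name):
    p=viewer.camera_params(name)
    f=200/np.tan(np.radians(p["fov_y"])/2)
    if "hand_eye" in p:
        s=get_state(); T=np.eye(4); T[:3,:3]=R.from_quat(s["tcp_rot"]).as_matrix(); T[:3,3]=s["eef_pos"]
        T=T@np.array(p["hand_eye"]); return p,f,T[:3,:3],T[:3,3]
    a=np.array(p["attitude"]); M=R.from_quat(a).as_matrix() if a.size==4 else a.reshape(3,3)
    return p,f,M,np.array(p["xyz"])
def toworld(c,px,z):
    p,f,M,o=c
    d=(np.array(px,float)-[p["cx"],p["cy"]])/f
    u=d.copy()
    for _ in range(20): u=d/(1+p["k1"]*(u@u))
    r=M@np.array([u[0],-u[1],-1]); return o+r*(z-o[2])/r[2]
E
python3 - <<'E'
from h import *
for n in("scene","top"):
    cv2.imwrite(f"pics/{n}0.png",viewer.read_camera(n)); print(viewer.camera_params(n))
    c=cam(n)
    for k,z in dict(key_a_top=.068,plug=.054,vial_tall=.05,vial_middle=.05,vial_short=.05,vial_rack=0,reagent_bottle=0,beaker=0,console=0).items():
        for d in viewer.pinpoint(n,k)[:4]:
            px=np.array(d["xy"])*[640,400]; print(n,k,px.round(),round(d["confidence"],2),toworld(c,px,z).round(3))
s=get_state();print(s)
E
```

```text
{'fov_y': 46.89070039671716, 'cx': 320.2128356596366, 'cy': 195.88660055742278, 'k1': 0.028941748476516167, 'xyz': array([ 1.03451079, -0.89989459,  0.79014357]), 'attitude': array([0.45223478, 0.10886132, 0.20033423, 0.86226395])}
scene key_a_top [332. 167.] 0.69 [0.528 0.191 0.068]
scene plug [364. 181.] 0.6 [0.638 0.181 0.054]
scene plug [342. 208.] 0.28 [0.634 0.029 0.054]
scene vial_tall [356. 191.] 0.68 [0.634 0.129 0.05 ]
scene vial_tall [325. 172.] 0.33 [0.511 0.181 0.05 ]
scene vial_middle [349. 205.] 0.51 [0.644 0.056 0.05 ]
scene vial_middle [341. 208.] 0.43 [0.631 0.032 0.05 ]
scene vial_short [338. 213.] 0.38 [0.634 0.007 0.05 ]
scene reagent_bottle [160. 311.] 0.61 [ 0.402 -0.432  0.   ]
scene beaker [245. 338.] 0.73 [ 0.612 -0.411  0.   ]
scene console [336. 201.] 0.9 [0.575 0.122 0.   ]
{'fov_y': 57.579575651343305, 'cx': 322.9418678159819, 'cy': 193.46206171741412, 'k1': -0.008273018101012445, 'xyz': array([ 0.41023301, -0.00950961,  1.20086211]), 'attitude': array([ 0.04843644, -0.03428359, -0.70275415,  0.70895356])}
top key_a_top [259. 200.] 0.49 [0.521 0.215 0.06
[... 584 characters left out ...]
rray([ 1.03300229e+00,  2.86284601e-01,  1.57669859e+00, -6.26573353e-06,
        1.27861649e+00, -1.50005492e-01]), 'dq': array([ 1.97370394e-04,  2.28373750e-04, -1.49302794e-03, -7.49465572e-05,
       -2.15931886e-03, -2.92450317e-05]), 'joint_efforts': array([-3.90738105e-04, -4.05966032e+01, -2.92952532e+01, -1.52222033e-04,
        6.02657310e-04,  1.01514257e-05]), 'eef_pos': array([0.25521431, 0.62487333, 0.20233591]), 'tcp_rot': array([ 1.92680759e-01,  9.81261497e-01, -4.31821387e-06,  1.64019188e-06]), 'contact_force': array([ 0.26257224,  0.35706498, -0.00504119]), 'wrist_torque': array([-0.00807214, -0.0060523 ,  0.0189026 ]), 'finger_force': 0.0, 'opening': 1.0017180221189221}
```

```bash
python3 - <<'E'
import cv2
a=cv2.imread("pics/scene0.png")[100:280,240:440]; cv2.imwrite("pics/s1.png",cv2.resize(a,None,fx=3.3,fy=3.3,interpolation=2))
a=cv2.imread("pics/top0.png")[130:240,220:380]; cv2.imwrite("pics/t1.png",cv2.resize(a,None,fx=5,fy=5,interpolation=2))
E
```

```text
(no output)
```

View pics/s1.png

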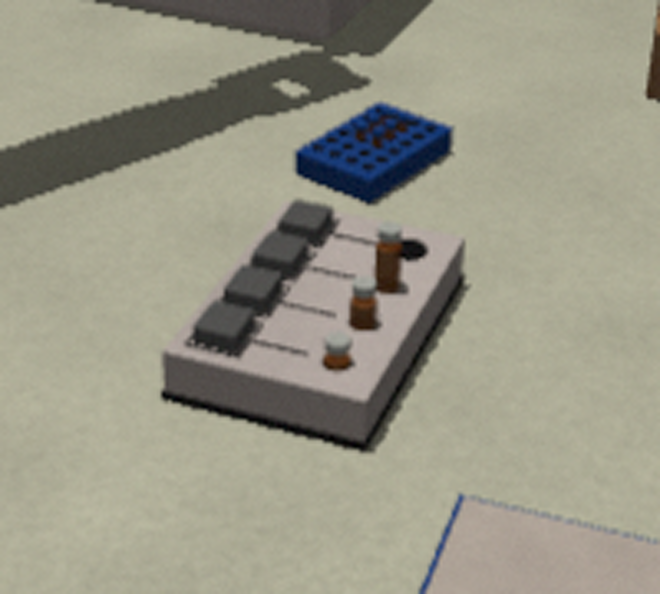

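View pics/t1.png

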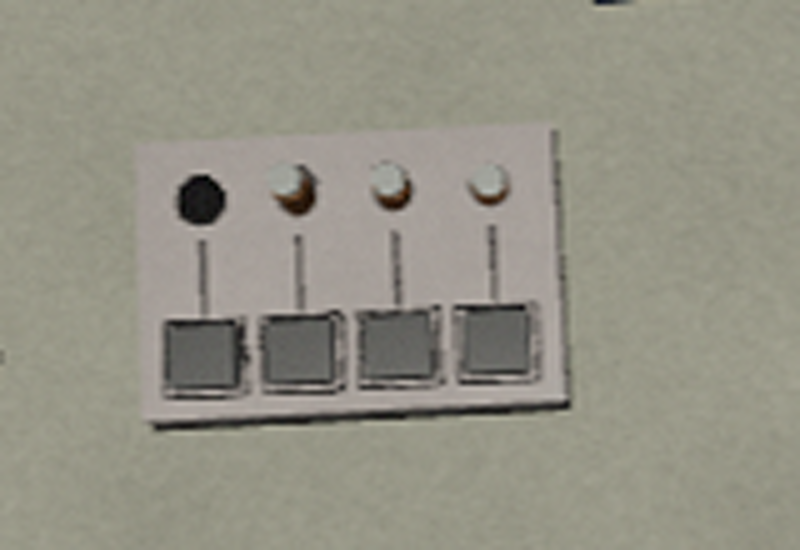

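Both pictures agree: the plug is at station a (leftmost, y+), tall at b, middle at c and short at d. The caps sit at crop pixels (290,182), (390,183) and (489,182), and the keys at (203,355), (300,349), (397,344) and (497,341). The press order is b, c, d.

```bash
python3 - <<'E'
from h import *
from scipy.spatial.transform import Rotation as R
c=cam("top"); s=get_state(); M=R.from_quat(s["tcp_rot"]).as_matrix(); print(M.round(3))
P=[toworld(c,(220+u/5-.4,130+v/5-.4),.068) for u,v in((203,355),(300,349),(397,344),(497,341))]
print(np.array(P).round(4), np.linalg.norm(P[0]-P[3]))
c=cam("scene"); Q=[toworld(c,(240+u/3.3-.4,100+v/3.3-.4),.068) for u,v in((305,214),(280,247),(253,283),(224,320))]
print(np.array(Q).round(4))
for k in P[1:]: print((M.T@(k+[0,0,.06]-s["eef_pos"])).round(4))
print(viewer.camera_params("wrist"))
E
```

```text
[[-0.926  0.378  0.   ]
 [ 0.378  0.926 -0.   ]
 [-0.    -0.    -1.   ]]
[[0.5193 0.2106 0.068 ]
 [0.5236 0.1496 0.068 ]
 [0.5272 0.0888 0.068 ]
 [0.5296 0.0261 0.068 ]] 0.18482646074231066
[[0.5221 0.2052 0.068 ]
 [0.5265 0.1431 0.068 ]
 [0.5312 0.08   0.068 ]
 [0.5347 0.0191 0.068 ]]
[-0.4281 -0.3385  0.0743]
[-0.4545 -0.3935  0.0743]
[-0.4804 -0.4506  0.0743]
{'fov_y': 64.64644734114086, 'cx': 324.1009762909938, 'cy': 197.73140121179168, 'k1': -0.04488767360610971, 'hand_eye': array([[ 3.11949088e-04,  9.47424900e-01,  3.19978064e-01,
         8.22747301e-02],
       [ 9.99999944e-01, -3.33943460e-04,  1.38674459e-05,
         8.10783771e-05],
       [ 1.19992945e-04,  3.19978042e-01, -9.47424951e-01,
        -1.72314248e-01],
       [ 0.00000000e+00,  0.00000000e+00,  0.00000000e+00,
         1.00000000e+00]])}
```

```bash
python3 -m handwheel '[[[0,-0.028,-0.022,0,0],[0,-0.028,-0.022,0,0],[0,-0.028,-0.022,0,0],[0,-0.028,-0.022,0,0],[0,-0.028,-0.022,0,0],[0,-0.028,-0.022,0,0],[0,-0.028,-0.022,0,0],[0,-0.028,-0.022,0,0],[0,-0.028,-0.022,0,0],[0,-0.028,-0.022,0,0],[0,-0.028,-0.022,0,0],[0,-0.028,-0.022,0,0]]]' 20
python3 -m handwheel '[[[0,-0.028,-0.022,0,0],[0,-0.028,-0.022,0,0],[0,-0.028,-0.022,0,0],[0,0,0,0,-6.35],[0,0,0,0,-6.35],[0,0,0,0,-6.35],[0,0,0,0,-6.35],[0,0,0,0,0],[0,0,0,0,0]]]'
python3 - <<'E'
from h import *
s=get_state(); M=R.from_quat(s["tcp_rot"]).as_matrix(); print(s["eef_pos"],s["contact_force"],M.round(3))
c=cam("wrist"); cv2.imwrite("pics/w1.png",viewer.read_camera("wrist"))
for k,z in(("key_a_top",.068),("plug",.054),("vial_tall",.11),("vial_middle",.091),("vial_short",.073)):
    for d in viewer.pinpoint("wrist",k)[:4] if k[0]=="k" else viewer.look_for("wrist",k)[:3]:
        e=d["xy"] if "xy" in d else np.array(d["extent"][:2])+np.array(d["extent"][2:])/2
        px=np.array(e)*[640,400]; print(k,px.round(),round(d["confidence"],2),toworld(c,px,z).round(4))
E
```

```text
time: 2.0
eef_pos: [0.467, 0.2519, 0.2027]
tcp_rot: [0.193, 0.981, 0.0, 0.0]
contact_force: [-0.2, 0.6, -0.0]
opening: -0.002
finger_force: 0.0
time: 2.75
eef_pos: [0.5193, 0.1605, 0.2025]
tcp_rot: [-0.026, 1.0, 0.0, 0.0]
contact_force: [1.1, -0.4, 0.2]
opening: -0.0
finger_force: 0.0
[0.51926904 0.16052687 0.20245357] [ 1.05491383 -0.39565889  0.18058157] [[-0.999 -0.053  0.   ]
 [-0.053  0.999  0.   ]
 [-0.     0.    -1.   ]]
key_a_top [375. 182.] 0.95 [0.521  0.2124 0.068 ]
key_a_top [555. 157.] 0.28 [0.4848 0.3911 0.068 ]
plug [369. 265.] 0.97 [0.6249 0.2187 0.054 ]
vial_middle [194. 180.] 0.71 [0.5221 0.0381 0.091 ]
vial_middle [261. 273.] 0.64 [0.6184 0.1003 0.091 ]
vial_short [208. 266.] 0.7 [0.625  0.0385 0.073 ]
vial_short [286. 213.] 0.25 [0.5571 0.1234 0.073 ]
```

View pics/w1.png

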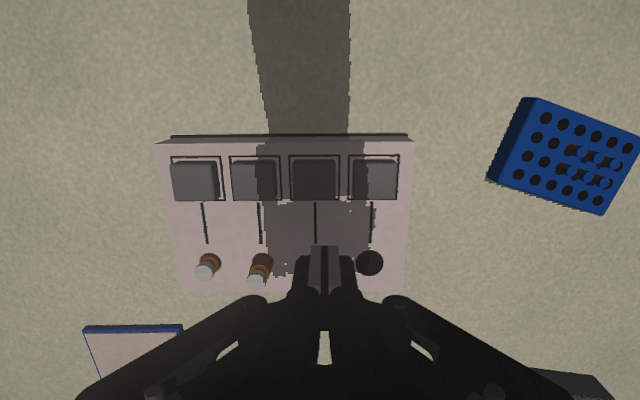

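The wrist view shows the plug at (369,263) in front of key a (375,178), with key b at (314,179), c at (254,179) and d at (195,180). The tall vial is hidden behind the fingers. Next I work out the shifts.

```bash
python3 - <<'E'
from h import *
s=get_state(); M=R.from_quat(s["tcp_rot"]).as_matrix(); c=cam("wrist")
for u,v in((375,178),(314,179),(254,179),(195,180)):
    k=toworld(c,(u,v),.068); print(k.round(4),(M.T@(k-s["eef_pos"])).round(4))
E
```

```text
[0.5168 0.2118 0.068 ] [-0.0004  0.0511  0.1343]
[0.5212 0.1506 0.068 ] [-0.0015 -0.0101  0.1343]
[0.5245 0.0903 0.068 ] [-0.0014 -0.0705  0.1343]
[0.5288 0.0303 0.068 ] [-0.0024 -0.1307  0.1343]
```

```bash
python3 -m handwheel '[[[0,-0.003,-0.0115,0.025,0],[0,0,0,0.025,0],[0,0,0,0.025,0],[0,0,0,0.025,0],[0,0,0,0.018,0],[0,0,0,0.008,0],[0,0,0,0,0],[0,0,0,0,0]]]'
```

```text
time: 3.72
eef_pos: [0.5232, 0.1493, 0.0768]
tcp_rot: [-0.028, 1.0, 0.0, 0.0]
contact_force: [-1.1, -1.3, 1.4]
opening: 0.001
finger_force: 0.0
```

```bash
python3 -m handwheel '[[[0,0,0,0.003,0],[0,0,0,0.003,0],[0,0,0,0.003,0],[0,0,0,0.003,0],[0,0,0,0.003,0],[0,0,0,0.002,0],[0,0,0,0,0],[0,0,0,0,0]]]'
python3 -m handwheel '[[[0,0,0,0.002,0],[0,0,0,0.002,0],[0,0,0,0,0],[0,0,0,0,0]]]'
```

```text
time: 4.38
eef_pos: [0.5227, 0.1492, 0.0591]
tcp_rot: [-0.028, 1.0, -0.0, -0.0]
contact_force: [-0.4, 0.8, 1.5]
opening: 0.001
finger_force: 0.0
time: 4.72
eef_pos: [0.5227, 0.1492, 0.0551]
tcp_rot: [-0.028, 1.0, -0.0, -0.0]
contact_force: [-0.1, -0.1, 1.0]
opening: 0.0
finger_force: 0.0
```

```bash
python3 - <<'E'
from h import *
for i in range(3): 
    im=viewer.read_camera("scene"); print(get_state()["contact_force"])
cv2.imwrite("pics/s2.png",cv2.resize(im[100:280,240:440],None,fx=3.3,fy=3.3,interpolation=2))
a=viewer.read_camera("wrist"); cv2.imwrite("pics/w2.png",a)
E
```

```text
[-0.42191644  0.05901628  0.40492871]
[0.4530617  0.43953519 0.4902934 ]
[0.65327522 0.67837609 0.01900402]
```

View pics/s2.png

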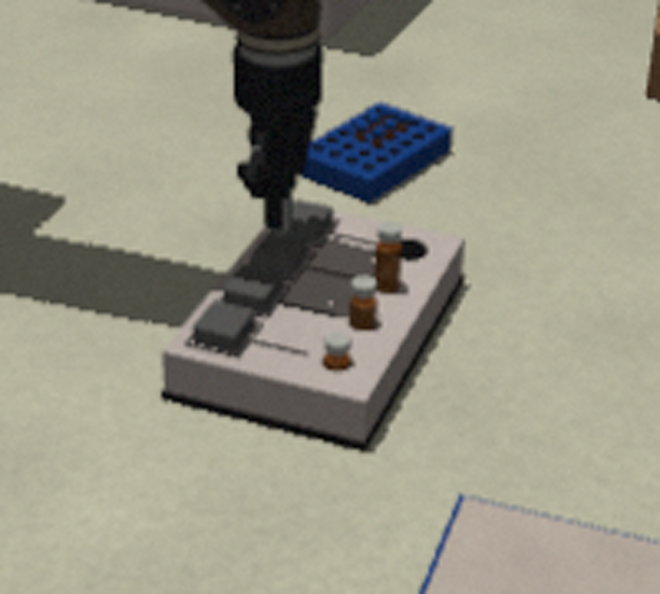

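View pics/w2.png

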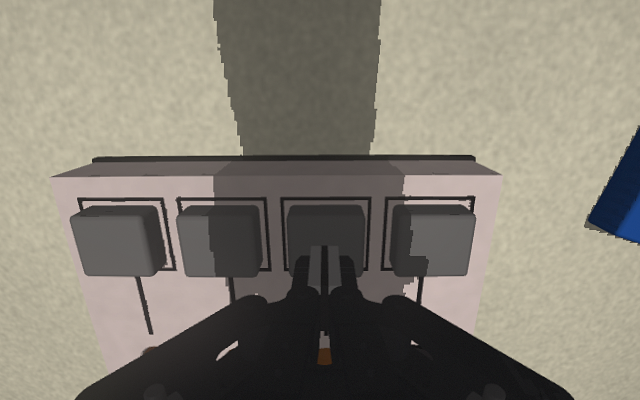

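The tips stand over key b at (317,250) and there is no clear force yet, so the key tops are a few mm lower than I assumed. I'll keep lowering and watch the force.

```bash
python3 -m handwheel '[[[0,0,0,0.002,0],[0,0,0,0.001,0],[0,0,0,0,0]]]' | grep -E "eef|contact"
python3 -m handwheel '[[[0,0,0,0.002,0],[0,0,0,0.001,0],[0,0,0,0,0]]]' | grep -E "eef|contact"
```

```text
eef_pos: [0.5226, 0.1492, 0.0519]
contact_force: [-0.2, -0.3, -0.1]
eef_pos: [0.5226, 0.1492, 0.049]
contact_force: [0.4, -0.3, -0.3]
```

```bash
python3 - <<'E'
from h import *
a=viewer.read_camera("wrist");b=viewer.read_camera("scene")[130:200,280:380]
out=np.vstack([a[120:320,120:520].repeat(2,0).repeat(2,1)[:, :800]]); cv2.imwrite("pics/w3.png",out)
cv2.imwrite("pics/s3.png",cv2.resize(b,None,fx=7,fy=7,interpolation=2))
def proj(c,X):
    p,f,M,o=c; q=M.T@(np.array(X)-o); u=np.array([q[0],-q[1]])/-q[2]; return u*(1+p["k1"]*(u@u))*f+[p["cx"],p["cy"]]
t=get_state()["eef_pos"]
for n in("wrist","scene","top"): print(n,proj(cam(n),t))
E
```

```text
wrist [324.07548753 235.72450043]
scene [324.25118346 178.52096475]
top [280.53923826 200.23084397]
```

View pics/w3.png

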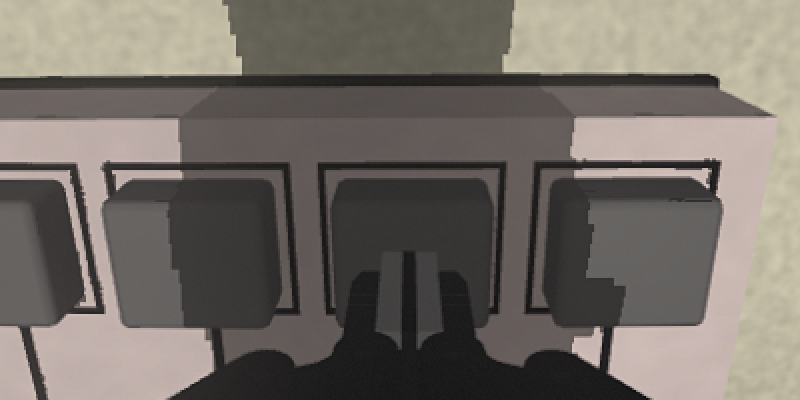

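View pics/s3.png

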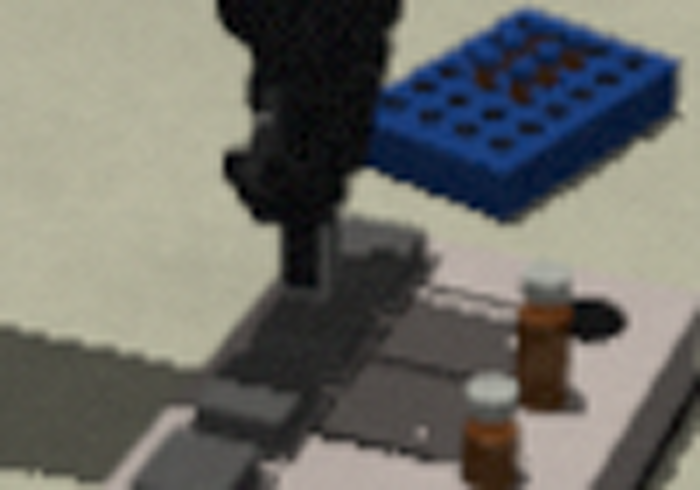

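The tip shows in scene at about (324,172) and in wrist at (325,246), while the reported TCP projects to (324,178) and (324,236). The real tips are therefore roughly 15–20 mm higher than the reported TCP, and key b is still untouched. I'll lower on force.

```bash
for i in 1; do python3 -m handwheel '[[[0,0,0,0.002,0],[0,0,0,0.001,0],[0,0,0,0,0]]]' | grep -E "eef|contact"; done
python3 -m handwheel '[[[0,0,0,0.002,0],[0,0,0,0.001,0],[0,0,0,0,0]]]' | grep -E "eef|contact"
```

```text
eef_pos: [0.5226, 0.1492, 0.046]
contact_force: [-0.6, -0.1, 0.2]
eef_pos: [0.5226, 0.1492, 0.0429]
contact_force: [-0.2, -0.7, -0.2]
```

```bash
python3 -m handwheel '[[[0,0,0,0.002,0],[0,0,0,0.001,0],[0,0,0,0,0]]]' | grep -E "eef|contact"
```

```text
eef_pos: [0.5226, 0.1492, 0.04]
contact_force: [0.3, -0.6, -0.2]
```

```bash
python3 - <<'E'
from h import *
def proj(c,X):
    p,f,M,o=c; q=M.T@(np.array(X)-o); u=np.array([q[0],-q[1]])/-q[2]; return (u*(1+p["k1"]*(u@u))*f+[p["cx"],p["cy"]]).round(1)
s=get_state(); t=np.array(s["eef_pos"]);w=cam("wrist");sc=cam("scene"); M=R.from_quat(s["tcp_rot"]).as_matrix()
for dz in(0,.01,.02,.03):
  print(dz,[proj(w,t+M@np.array([x,0,-dz])) for x in(-.011,0,.011)], [proj(sc,t+[0,0,.009+dz]+M@np.array([x,y,0])) for x,y in((0,0),(-.011,-.012))])
a=viewer.read_camera("wrist")[130:330,220:430]; b=viewer.read_camera("scene")[140:190,290:350]
a=cv2.resize(a,(630,600)); cv2.imwrite("pics/w4.png",a); cv2.imwrite("pics/s4.png",cv2.resize(b,(720,600),interpolation=2))
E
```

```text
0 [array([324.1, 252. ]), array([324.1, 235.7]), array([324.1, 218.8])] [array([324.2, 178.6]), array([326. , 181.3])]
0.01 [array([324.1, 260.3]), array([324.1, 243.3]), array([324.1, 225.6])] [array([324.2, 175.7]), array([326. , 178.5])]
0.02 [array([324.1, 269.5]), array([324.1, 251.8]), array([324.1, 233.2])] [array([324.2, 172.9]), array([326. , 175.6])]
0.03 [array([324.1, 279.7]), array([324.1, 261.2]), array([324.1, 241.8])] [array([324.2, 170. ]), array([326. , 172.7])]
```

View pics/w4.png

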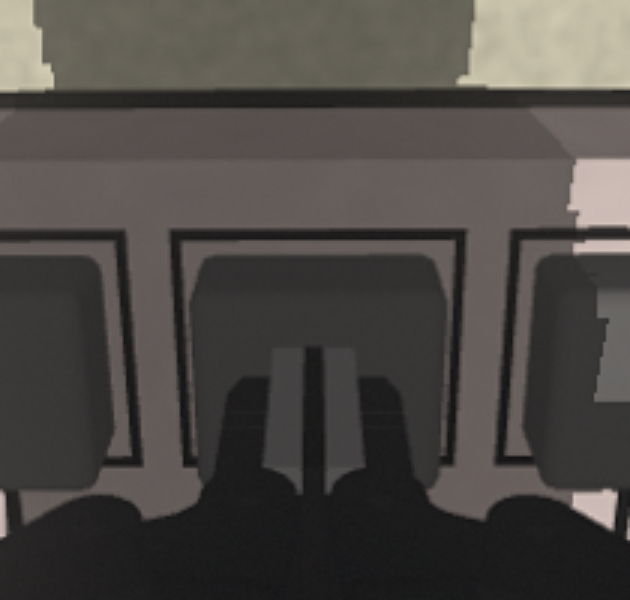

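Key b's top still lines up with its neighbours (near edge at crop row 255 for all three), so it isn't pressed. The tip edge at wrist row 246 puts the tips about 25–30 mm behind the reported TCP. I'll continue down gently.

```bash
python3 -m handwheel '[[[0,0,0,0.002,0],[0,0,0,0.001,0],[0,0,0,0,0]]]' | grep -E "eef|contact"
```

```text
eef_pos: [0.5233, 0.1493, 0.0377]
contact_force: [-1.4, -0.2, 2.7]
```

```bash
python3 -m handwheel '[[[0,0,0,0.002,0],[0,0,0,0.001,0],[0,0,0,0,0]]]' | grep -E "eef|contact"
```

```text
eef_pos: [0.5233, 0.1493, 0.0345]
contact_force: [0.7, 0.1, 3.2]
```

```bash
python3 -m handwheel '[[[0,0,0,0.002,0],[0,0,0,0.001,0],[0,0,0,0,0]]]' | grep -E "eef|contact"
```

```text
eef_pos: [0.5233, 0.1493, 0.0313]
contact_force: [-0.0, 0.1, 2.7]
```

Contact came at about z=0.039, and the key now slides at about 3 N. It should bottom near 0.0275.

```bash
python3 -m handwheel '[[[0,0,0,0.002,0],[0,0,0,0.002,0],[0,0,0,0,0],[0,0,0,0,0]]]' | grep -E "eef|contact"; python3 -m handwheel '[[[0,0,0,0.001,0],[0,0,0,0.001,0],[0,0,0,0,0],[0,0,0,0,0]]]' | grep -E "time|eef|contact"
```

```text
eef_pos: [0.5232, 0.1493, 0.0275]
contact_force: [1.2, 0.2, 2.7]
time: 7.78
eef_pos: [0.5233, 0.1493, 0.0259]
contact_force: [0.9, 0.2, 6.0]
```

Key b has bottomed: the force rose to 6 N. Lift, move 62 mm to c and come down to just above it.

```bash
python3 -m handwheel '[[[0,0,0,-0.015,0],[0,0,0,-0.02,0],[0,0,-0.022,0,0],[0,0,-0.022,0,0],[0,0,-0.018,0,0],[0,0,0,0,0],[0,0,0,0.01,0],[0,0,0,0.008,0],[0,0,0,0,0]]]' | grep -E "eef|contact"
python3 - <<'E'
from h import *
c=cam("scene"); im=viewer.read_camera("scene")[130:210,280:380]; cv2.imwrite("pics/s5.png",cv2.resize(im,(800,600),interpolation=2))
E
```

```text
eef_pos: [0.5237, 0.0881, 0.0391]
contact_force: [-0.0, 0.1, -0.0]
```

View pics/s5.png

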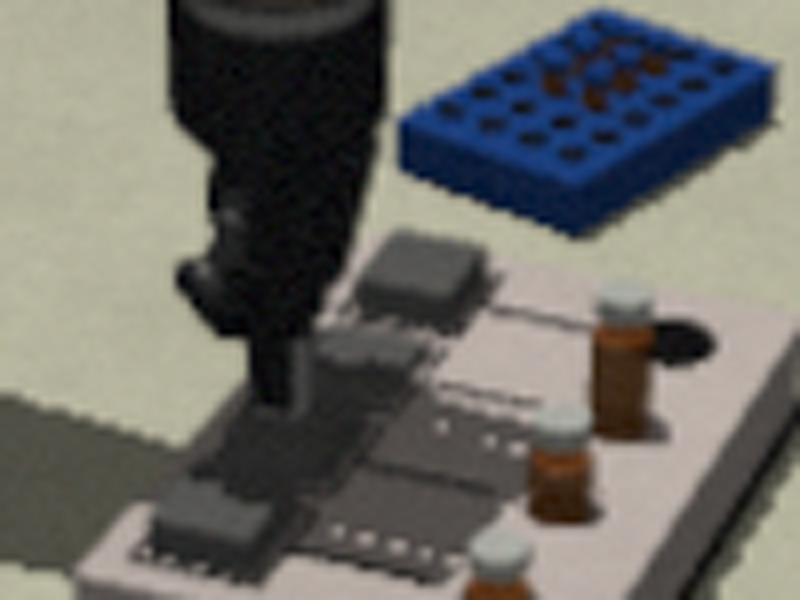

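Key b at (370,350) is clearly down, a at (420,270) is up, and the tips stand on key c at (280,410). Press c.

```bash
python3 -m handwheel '[[[0,0,0,0.003,0],[0,0,0,0.002,0],[0,0,0,0.002,0],[0,0,0,0.002,0],[0,0,0,0.002,0],[0,0,0,0,0],[0,0,0,0,0]]]' | grep -E "eef|contact"; python3 -m handwheel '[[[0,0,0,0.001,0],[0,0,0,0.001,0],[0,0,0,0,0],[0,0,0,0,0]]]' | grep -E "time|eef|contact"
```

```text
eef_pos: [0.5266, 0.0874, 0.0315]
contact_force: [0.5, 1.9, 2.1]
time: 9.5
eef_pos: [0.5266, 0.0873, 0.0295]
contact_force: [-0.6, 1.6, 1.6]
```

```bash
python3 -m handwheel '[[[0,0,0,0.001,0],[0,0,0,0.001,0],[0,0,0,0,0],[0,0,0,0,0]]]' | grep -E "eef|contact"; python3 -m handwheel '[[[0,0,0,0.001,0],[0,0,0,0.001,0],[0,0,0,0,0],[0,0,0,0,0]]]' | grep -E "time|eef|contact"
```

```text
eef_pos: [0.5266, 0.0873, 0.0275]
contact_force: [0.1, 1.9, 2.7]
time: 10.17
eef_pos: [0.5266, 0.0874, 0.0259]
contact_force: [-1.4, 2.4, 5.8]
```

Key c bottomed with the same signature. Now d.

```bash
python3 -m handwheel '[[[0,0,0,-0.015,0],[0,0,0,-0.02,0],[0,0,-0.022,0,0],[0,0,-0.022,0,0],[0,0,-0.018,0,0],[0,0,0,0,0],[0,0,0,0.01,0],[0,0,0,0.01,0],[0,0,0,0,0],[0,0,0,0,0]]]' | grep -E "eef|contact"
python3 -m handwheel '[[[0,0,0,0.002,0],[0,0,0,0.002,0],[0,0,0,0.002,0],[0,0,0,0.002,0],[0,0,0,0.002,0],[0,0,0,0.002,0],[0,0,0,0.001,0],[0,0,0,0,0],[0,0,0,0,0]]]' | grep -E "eef|contact"
```

```text
eef_pos: [0.5285, 0.0262, 0.0388]
contact_force: [-0.4, 0.1, -0.7]
eef_pos: [0.5299, 0.0256, 0.0275]
contact_force: [-1.1, 2.5, 3.1]
```

```bash
python3 -m handwheel '[[[0,0,0,0.001,0],[0,0,0,0.001,0],[0,0,0,0,0],[0,0,0,0,0]]]' | grep -E "time|eef|contact"
python3 -m handwheel '[[[0,0,0,-0.01,0],[0,0,0,-0.025,0],[0,0,0,-0.035,0],[0,0,0,-0.04,0],[0,0,0,-0.04,0],[0,0.03,0,-0.02,0],[0,0.035,0,0,0],[0,0.035,0,0,0],[0,0,0,0,0],[0,0,0,0,0]]]' | grep -E "time|eef|contact"
python3 - <<'E'
from h import *
a=viewer.read_camera("wrist"); b=viewer.read_camera("scene")[140:220,290:400]
cv2.imwrite("pics/end.png",np.vstack([cv2.resize(a,(480,300)),cv2.resize(b,(480,300))]))
E
```

```text
time: 12.08
eef_pos: [0.53, 0.0255, 0.0259]
contact_force: [-1.9, 2.6, 7.5]
time: 12.92
eef_pos: [0.4285, 0.0195, 0.1951]
contact_force: [0.3, -0.8, 0.7]
```

View pics/end.png

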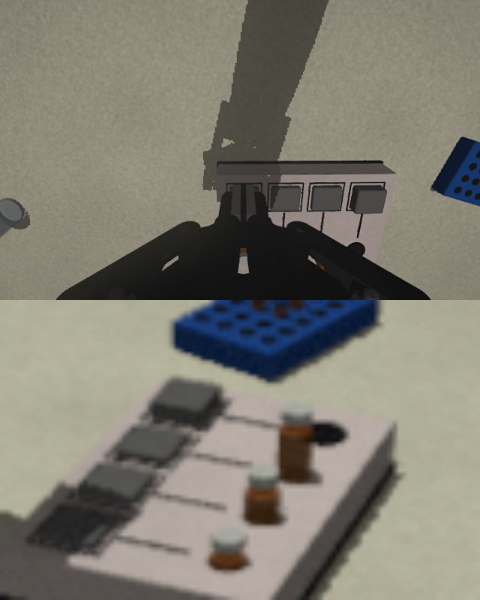

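The picture shows keys b, c and d low at (152,445), (117,483) and (80,525), with a still up at (185,400). The vials and plug are in place and the arm is clear.

```bash
python3 -c "from plant import sign_off; print(sign_off())"
```

```text
the job is handed in; nothing more can be done
None
```

I pressed keys b (tallest vial), c (middle) and d (shortest) in that order until each bottomed, at 7.5 N at most by the readings taken between moves; key a (plug) stayed up, the arm finished clear, and I handed the job in at about 13 s (no verdict was returned).

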